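Load a board carrier under the height gate and lock it

ROBOT

A 6-joint arm with a two-finger parallel gripper is mounted at the origin on a cart in front of the work surface, level with it; the furniture and walls round the work are solid. World frame = base frame: x ahead of the robot, y to its left, z up, the work surface at z = 0. Lengths are in m, angles in rad, forces in N, time in s.
With the tool pointing down it reaches from about 0.25 to 0.775 m from the base axis. Payload 4 kg.
Tool frame: the origin (TCP) lies at the very end of the fingers, on their centre line; the grasp point (between the pads) lies 19 mm behind it; z points along the fingers, y is the line along which they close (so a half turn about z gives the same grasp; the last joint's range is limited). The gripper opens to 94 mm and grips with 3 to 60 N. Pads are 16 mm wide; open, the fingers measure 119 mm over their backs; the gripper's body (75 mm by 177 mm) begins 78 mm behind the grasp point.
Start: joints at [-1.391, 0.087, 1.371, -0, 1.684, -0.103], TCP at [0.153, -0.528, 0.206] pointing down, gripper open.
Joint ranges: [-3.1, 3.1], [-0.76, 2.03], [0.27, 2.55], [-1.08, 4.22], [0.17, 2.65], [-2.57, 2.57]. Speed limits (rad/s): [2.79, 2.79, 3.14, 3.14, 3.14, 3.14].

INTERFACE

Orientations are given as [roll, pitch, yaw] about the fixed x, y, z axes, in that order (R = Rz(yaw) Ry(pitch) Rx(roll)).
In Python, from bench import robot gives the robot as it stands. The module is installed in compiled form; this text tells all that it offers.
- The arm moves only by the tool move_arm, never from a script. Its argument "deltas" is one flat list of numbers, 7 for each row, row after row: the turn, a rotation vector about the tool's x, y, z in rad, then the shift along the tool's x, y, z in cm, then the closure, from -1 (fully open) to 1 (shut). A call has 1 to 8 rows; each row is the pose to reach, as a shift and turn from the pose commanded when the call began, along the tool's axes at that moment; what a row does not reach only later rows make up. A row lasts 1/10 s, in which the tool goes at most 50 mm and 8.59 degrees, less where a joint would pass 70% of its speed; a pose out of reach is approached as far as the arm can. A call with a gripper value outside its range is refused whole. The fingers move at their own pace and stop on an object; the grip force is fixed at half the most. Time passes only in rows, so rows that repeat a pose let the fingers close. It gives the time, the measured TCP pose, the force, the opening and the grip force at its end, in the units of the state.
- robot.get_obs(): the state, without advancing time (a new reading comes with each control period).
- robot.snapshot(name): name is "side" or "top" or "wrist"; returns a dict with "image" (384x512x3 uint8, red, green, blue), "depth" (384x512 float32, m along the optical axis (not along the pixel's ray), 0 where there is no reading), "fov_y" (degrees; the focal length in pixels is half the picture's height over the tangent of half this angle, whatever the lens; pixels are square), "cx", "cy" (the principal point, pixels), "D" ([k1, k2, p1, p2, k3] as OpenCV has them; the pictures are not rectified), "origin" and "orientation" of the camera in the world; the wrist camera has in their place "T_tool_cam" (4x4, takes a point from camera to tool coordinates, whose origin is the TCP and whose axes are the flange's). Camera axes: x right, y up, looking along -z (the intrinsics and any distortion apply to the point x, -y, -z); pixel columns grow to the right and rows downward; lengths in m; the calibration is good to about 2 mm. A picture is of the moment at which its call begins: read the wrist's pose just before it.
- robot.close_job(): hands the job in; it is judged then, once.
The state is a dict: "time": time; "joint_positions": joint angles; "qvel": joint speeds; "joint_torque": joint torques, N m; "tool_pos": TCP position; "ee_rot": TCP orientation; "wrist_force": force on the tool from outside, world axes, zero at the start; "wrist_torque": the same for the moment, N m; "width": finger opening in m; "finger_force": force on a finger pad.
Only numpy, scipy, OpenCV 4.12 (cv2) and the standard library are available. Lean on these libraries where they do the work, as an engineer would, in place of code of your own. Each camera call takes 0.05 s, during which the arm holds its last target. There are 200 camera calls.

TASK

Push the board carrier with the fingertips along the worktop, under the low bridge of the gate fixture, until its front edge is home against the end stop; then press the round knob on the bridge fully down so that the locking pin enters the carrier. The carrier is only pushed: keep it flat on the worktop, never tipped, lifted or carried, and leave the loupe, weight, bolt and press tip where they stand.

Things in the scene. Friction and masses are not known exactly. Their poses are not given: they have to be found in the camera images.
- gate: Fixed fixture: two aluminium guide rails, a dark bridge across them, an end stop. Origin on the worktop midway between the rails, under the knob; +x is the loading direction (away from the robot; z up). Rails 14 mm high, x = -35 to +50 mm, inner faces y = +-42, outer +-56 mm. Bridge x = -20 to +20 mm, underside 15 mm, top 33 mm above the worktop. Carrier home: its origin at x = -5 mm, y = 0, same yaw.
- gate_stop (a point): Middle of the end stop's face, x = +50 mm in the gate's frame, 7 mm above the worktop; the stop is 14 mm high.
- gate_mouth (a point): Middle of the gate's flared mouth, on the worktop at x = -55 mm in the gate's frame. There the 14 mm high lead-ins are open to y = +-51 mm; they narrow to the rails' +-42 mm at x = -35 mm. Rails and lead-ins are polished: the carrier slides easily along them.
- carrier: Loose dark steel plate 110 (x) x 80 (y) x 8 mm, 0.25 to 0.5 kg, on the worktop before the gate's mouth, up to 36 mm off its axis and 0.35 rad askew. Origin: centre of its underside, z up, +x to the front edge, which enters first; its corners are bevelled 12 x 7 mm. A green board fixed across the front end makes it 12 mm high there. Pin hole 14 (x) x 18 (y) mm at x = +5 mm, y = 0.
- carrier_bar (a point): Middle of the rear face of the carrier's upright push bar (x = -55 mm in the carrier's frame, 15 mm above the worktop). The bar stands across the tail: 12 mm thick (x), 76 mm wide (y), top 22 mm above the worktop, and stays outside the bridge when the carrier is home.
- pin (a joint): Locking pin in the bridge: 0 = up, 0.013 m = fully down, the pin through the carrier's hole. Slides straight down against about 4 N of friction and stays where it is left. With the carrier not home it is stopped at about 0.009 m or less by the plate.
- pin_top (a point): Centre of the top of the black round knob (18 mm across, 12 mm high) on the locking pin, 60 mm above the worktop when up and 47 mm when fully down.
- loupe: Black loupe standing to the left of the gate, 37 mm across, 40 mm high, origin at the centre of its underside. Bystander.
- gauge_weight: Brass-coloured calibration weight standing to the left of the gate, 26 mm across, 38 mm high, origin at the centre of its underside. Bystander.
- bolt_1: Black socket-head bolt standing on its head to the left of the carrier, 12 mm across, 30 mm high, origin at the centre of its underside. Bystander.
- press_tip: Grey metal press tip lying to the left of the weight, 12 x 72 x 19 mm, origin at the centre of its underside. Bystander.

How it is judged:
By the outcome, as a careful person would: the job done as asked, in the order asked, and still so for the second after the job is handed in, with the robot touching nothing.
It also fails if it takes over 64 s, if anything falls off the work surface, if the arm or the gripper's body presses on something with over 40 N, if the wrist force passes 120 N, or if a joint passes its speed limit or range.

## Working session

There is one attempt and no reset: what is moved stays moved. The work goes in short steps, Python scripts to look and compute and a tool call to move; the robot and the scene stay as the last step left them, time stands still between calls to the robot, and variables do not carry over. Pictures are saved under pics/ and viewed, at most 13 in all, crops included, and the job is handed in when it is done.

Besides the shell and the picture viewer there is one more tool, called after "Emit:" by a JSON object that holds its "api" and its "payload". move_arm: Moves the arm, as the interface text tells. Its arguments: {"type":"object","properties":{"deltas":{"type":"array","items":{"type":"number"}}},"required":["deltas"]}

```bash
mkdir -p pics; cat > h.py <<'E'
import numpy as np, cv2, pickle
from scipy.spatial.transform import Rotation as R
from bench import robot
def snap(name,fn):
    s=robot.snapshot(name); pickle.dump(s,open(f'{name}.pkl','wb'))
    cv2.imwrite(f'pics/{fn}.png',s['image'][:,:,::-1]); return s
def cam(s):
    h=s['image'].shape[0]; f=h/2/np.tan(np.radians(s['fov_y'])/2)
    K=np.array([[f,0,s['cx']],[0,f,s['cy']],[0,0,1.]])
    o=np.array(s['orientation']); Rm=o if o.shape==(3,3) else R.from_euler('xyz',o).as_matrix()
    return K,np.array(s['D'],float),Rm,np.array(s['origin'])
def onz(s,px,z):
    K,D,Rm,o=cam(s)
    u=cv2.undistortPoints(np.array(px,float).reshape(-1,1,2),K,D)[:,0]
    d=np.c_[u[:,0],-u[:,1],-np.ones(len(u))]@Rm.T
    return o+d*((z-o[2])/d[:,2])[:,None]
def bydepth(s,px):
    K,D,Rm,o=cam(s); px=np.array(px)
    u=cv2.undistortPoints(px.astype(float).reshape(-1,1,2),K,D)[:,0]
    dep=s['depth'][px[:,1],px[:,0]]
    return o+(np.c_[u[:,0],-u[:,1],-np.ones(len(u))]*dep[:,None])@Rm.T
E
python3 - <<'E'
from h import *
s=snap('top','top1'); t=snap('side','side1')
for q in (s,t): print(q['origin'],q['orientation'],q['fov_y'],q['cx'],q['cy'],q['D'])
print(robot.get_obs())
E
```

```text
[0.38447073 0.38644051 0.92453222] [ 0.16178454  0.01478652 -1.59268807] 56.917164445734 257.8579952318454 190.81656637080522 [-0.07169555  0.          0.          0.          0.        ]
[0.16066985 0.96694653 0.56612803] [ 0.92867616 -0.0034331  -2.54816502] 44.93221524684374 257.36424409065404 198.57116587954394 [0.01466719 0.         0.         0.         0.        ]
{'time': 0.1, 'joint_positions': array([-1.39111726e+00,  8.78939895e-02,  1.37206721e+00, -7.76376642e-06,
        1.68362438e+00, -1.03134865e-01]), 'qvel': array([-0.000368  , -0.00105677, -0.00345245, -0.00163693, -0.00014368,
        0.0005734 ]), 'joint_torque': array([ 3.79781588e-03, -3.41248691e+01, -3.03303230e+01,  7.18005700e-02,
        3.03873082e-02, -1.05392255e-04]), 'tool_pos': array([ 0.15336867, -0.52767218,  0.20443241]), 'ee_rot': array([-3.13960952e+00, -1.97500934e-04,  2.82812869e-01]), 'wrist_force': array([-0.61032851, -0.04699037,  1.04155734]), 'wrist_torque': array([-0.04950435, -0.001676  ,  0.02630875]), 'finger_force': 0.0, 'width': 0.09418153192607097}
```

View pics/top1.png

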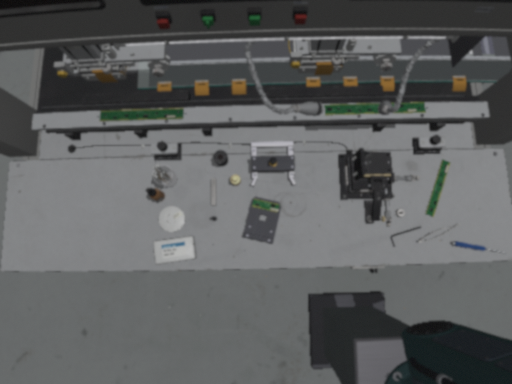

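Gate at about (272,165), knob (271,162), carrier at (262,220) with the green board at the front, loupe (220,158), weight (235,180), bolt (213,218). I'll enlarge the gate and carrier.

```bash
python3 - <<'E'
from h import *
s=pickle.load(open('top.pkl','rb'))
c=s['image'][130:255,195:320,::-1]
cv2.imwrite('pics/top1c.png',cv2.resize(c,None,fx=4.8,fy=4.8,interpolation=cv2.INTER_CUBIC))
t=pickle.load(open('side.pkl','rb'));cv2.imwrite('pics/x.png',t['image'][:,:,::-1])
E
```

```text
(no output)
```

View pics/top1c.png

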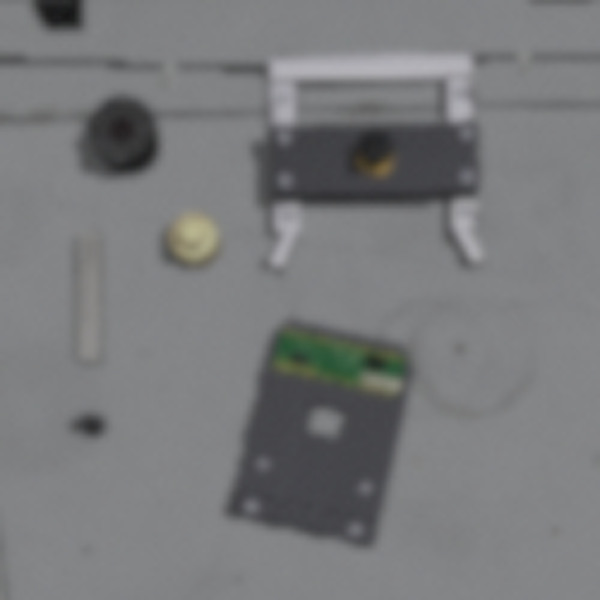

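View pics/side1.png

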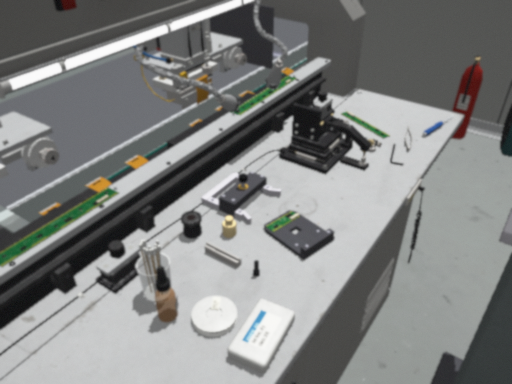

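Crop: knob top about (377,145), bridge corners (268,127),(475,122),(479,190),(272,197), carrier hole (325,423), front corners bevelled near (278,325)/(412,350), tail corners (228,513)/(372,546).

```bash
python3 - <<'E'
from h import *
np.set_printoptions(precision=4,suppress=True)
s=pickle.load(open('top.pkl','rb'))
f=lambda L,z:onz(s,[(195+u/4.8-.4,130+v/4.8-.4) for u,v in L],z)
print('knob',f([(377,145)],.06))
print('bridge',f([(268,127),(475,122),(479,190),(272,197)],.033))
print('stop top corners',f([(270,57),(472,54)],.014))
print('rail mouth tips',f([(277,268),(475,262)],.014))
print('hole',f([(325,423)],.006))
print('carrier rear',f([(228,513),(372,546)],.022), 'front',f([(285,322),(410,348)],.010))
print('bolt',f([(90,425)],.02),'weight',f([(190,240)],.038),'loupe',f([(122,133)],.04))
print(bydepth(s,[(273,160),(262,170),(262,225),(250,238),(270,242)]))
E
```

```text
knob [[0.6037 0.3561 0.06  ]]
bridge [[0.6221 0.4137 0.033 ]
 [0.622  0.3018 0.033 ]
 [0.5844 0.3012 0.033 ]
 [0.5833 0.4123 0.033 ]]
stop top corners [[0.6673 0.4124 0.014 ]
 [0.6661 0.3001 0.014 ]]
rail mouth tips [[0.548  0.4108 0.014 ]
 [0.5486 0.3031 0.014 ]]
hole [[0.4636 0.3867 0.006 ]]
carrier rear [[0.4158 0.439  0.022 ]
 [0.3969 0.3636 0.022 ]] front [[0.5187 0.4072 0.01  ]
 [0.5029 0.3397 0.01  ]]
bolt [[0.4642 0.5122 0.02  ]] weight [[0.5599 0.4562 0.038 ]] loupe [[0.619 0.492 0.04 ]]
[[0.6034 0.3564 0.0592]
 [0.5851 0.3846 0.0293]
 [0.4445 0.388  0.01  ]
 [0.4116 0.4192 0.0194]
 [0.4005 0.3687 0.0178]]
```

```bash
cat >> h.py <<'E'
def delta(p,yaw=np.pi):
    o=robot.get_obs(); A=R.from_euler('xyz',o['ee_rot']); B=R.from_euler('xyz',[np.pi,0,yaw])
    print('t',round(o['time'],2),'pos',o['tool_pos'].round(4),'rot',(A.inv()*B).as_rotvec().round(4),'cm',(A.inv().apply(np.array(p)-o['tool_pos'])*100).round(2),'F',o['wrist_force'].round(1))
E
python3 -c "
from h import *
delta([.453,.459,.15])"
```

```text
t 0.1 pos [ 0.1534 -0.5277  0.2044] rot [-1.0000e-04 -2.9000e-03 -2.8588e+00] cm [ 56.31 -86.38   5.63] F [-0.6 -0.   1. ]
```

Emit:
{"api": "move_arm", "payload": {"deltas": [0, 0, -0.95, 19, -29, 0, 1, 0, 0, -0.95, 19, -29, 0, 1, 0, 0, -0.95, 19, -29, 0, 1, 0, 0, -0.95, 19, -29, 0, 1, 0, 0, -0.95, 19, -29, 0, 1, 0, 0, -0.95, 19, -29, 0, 1, 0, 0, -0.95, 19, -29, 0, 1, 0, 0, -0.95, 19, -29, 0, 1]}}

```text
time: 0.9
tool_pos: [0.2561, -0.1923, 0.2056]
ee_rot: [3.14, -0.001, 1.242]
wrist_force: [0.5, -0.9, 0.5]
width: 0.0337
finger_force: 0.0
```

```bash
python3 -c "
from h import *
delta([.453,.459,.15])"
```

```text
t 0.9 pos [ 0.2561 -0.1923  0.2056] rot [ 2.1000e-03  6.0000e-04 -1.8993e+00] cm [67.99 -2.39  5.63] F [ 0.5 -0.9  0.5]
```

Emit:
{"api": "move_arm", "payload": {"deltas": [0, 0, -1, 36, -1.5, 0, 1, 0, 0, -1, 36, -1.5, 0, 1, 0, 0, -1, 36, -1.5, 0, 1, 0, 0, -1, 36, -1.5, 0, 1, 0, 0, -1, 36, -1.5, 0, 1, 0, 0, -1, 36, -1.5, 0, 1, 0, 0, -1, 36, -1.5, 0, 1, 0, 0, -1, 36, -1.5, 0, 1]}}

```text
time: 1.7
tool_pos: [0.3607, 0.1513, 0.2045]
ee_rot: [-3.141, -0.002, 2.239]
wrist_force: [0.2, 0.3, -0.0]
width: 0.0002
finger_force: 0.0
```

```bash
python3 -c "
from h import *
delta([.453,.459,.15])"
```

```text
t 1.7 pos [0.3607 0.1513 0.2045] rot [-2.000e-04 -1.900e-03 -9.022e-01] cm [18.41 26.32  5.45] F [ 0.2  0.3 -0. ]
```

Emit:
{"api": "move_arm", "payload": {"deltas": [0, 0, -0.9, 18.4, 26.3, 0, 1, 0, 0, -0.9, 18.4, 26.3, 0, 1, 0, 0, -0.9, 18.4, 26.3, 0, 1, 0, 0, -0.9, 18.4, 26.3, 0, 1, 0, 0, -0.9, 18.4, 26.3, 0, 1, 0, 0, -0.9, 18.4, 26.3, 0, 1, 0, 0, -0.9, 18.4, 26.3, 0, 1, 0, 0, -0.9, 18.4, 26.3, 0, 1]}}

```text
time: 2.5
tool_pos: [0.456, 0.4552, 0.2028]
ee_rot: [-3.139, -0.002, 3.132]
wrist_force: [-0.6, -0.7, -0.2]
width: 0.0004
finger_force: 0.0
```

```bash
cat >> h.py <<'E'
def wrist(fn):
    o=robot.get_obs(); s=robot.snapshot('wrist'); A=R.from_euler('xyz',o['ee_rot']).as_matrix(); T=np.array(s['T_tool_cam'])
    s['orientation']=A@T[:3,:3]; s['origin']=o['tool_pos']+A@T[:3,3]
    pickle.dump(s,open('wrist.pkl','wb')); cv2.imwrite(f'pics/{fn}.png',s['image'][:,:,::-1]); return s
E
python3 -c "
from h import *
delta([.453,.459,.004])
s=wrist('w1');print(s['origin'],s['orientation'],s['fov_y'])"
```

```text
t 2.5 pos [0.456  0.4552 0.2028] rot [-0.0025 -0.0022 -0.0096] cm [ 0.26  0.43 19.88] F [-0.6 -0.7 -0.2]
[0.38992246 0.45593668 0.38061054] [[ 0.00800903 -0.97340691 -0.2289429 ]
 [ 0.99996232  0.00702927  0.00509468]
 [-0.0033499  -0.22897507  0.97342652]] 59.84408629112429
```

View pics/w1.png

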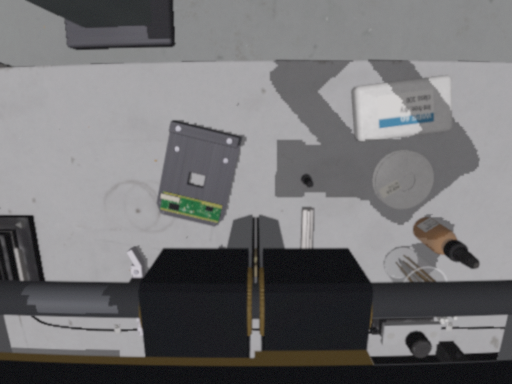

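Wrist view: hole at (198,180), bar corners (174,122) and (241,140), front corners about (160,212)/(220,222).

```bash
python3 -c "
from h import *
np.set_printoptions(precision=4,suppress=True)
s=pickle.load(open('wrist.pkl','rb'))
print(onz(s,[(198,180)],.006),onz(s,[(174,122),(241,139)],.022),onz(s,[(307,181)],.02))"
```

```text
[[0.4669 0.3883 0.006 ]] [[0.4006 0.3685 0.022 ]
 [0.4193 0.4393 0.022 ]] [[0.466  0.5113 0.02  ]]
```

Emit:
{"api": "move_arm", "payload": {"deltas": [0, 0, -0.01, 0.2, 0.5, 5, 1, 0, 0, -0.01, 0.2, 0.5, 10, 1, 0, 0, -0.01, 0.2, 0.5, 15, 1, 0, 0, -0.01, 0.2, 0.5, 18, 1, 0, 0, -0.01, 0.2, 0.5, 19.8, 1, 0, 0, -0.01, 0.2, 0.5, 19.8, 1, 0, 0, -0.01, 0.2, 0.5, 19.8, 1]}}

```text
time: 3.25
tool_pos: [0.4535, 0.4582, 0.0084]
ee_rot: [-3.141, 0.001, 3.141]
wrist_force: [0.0, 1.1, 0.4]
width: 0.0005
finger_force: 0.0
```

Emit:
{"api": "move_arm", "payload": {"deltas": [0, 0, 0, 0, 0, 0.45, 1, 0, 0, 0, 0, -0.8, 0.45, 1, 0, 0, 0, 0, -1.3, 0.45, 1, 0, 0, 0, 0, -1.9, 0.45, 1, 0, 0, 0, 0, -2.5, 0.45, 1, 0, 0, 0, 0, -3.1, 0.45, 1, 0, 0, 0, 0, -3.7, 0.45, 1, 0, 0, 0, 0, -3.7, 0.45, 1]}}

```text
time: 4.05
tool_pos: [0.4529, 0.4219, 0.0032]
ee_rot: [-3.141, 0.0, -3.141]
wrist_force: [0.2, -0.4, 0.4]
width: 0.0008
finger_force: 0.5
```

```bash
python3 -c "
from h import *
delta([.453,.459,.004])
s=snap('top','top2')
c=s['image'][130:255,195:320,::-1]
cv2.imwrite('pics/top2c.png',cv2.resize(c,None,fx=4.8,fy=4.8,interpolation=cv2.INTER_CUBIC))"
```

```text
t 4.05 pos [0.4529 0.4219 0.0032] rot [-0.0005  0.0005  0.0006] cm [-0.01  3.71 -0.08] F [ 0.2 -0.4  0.4]
```

View pics/top2c.png

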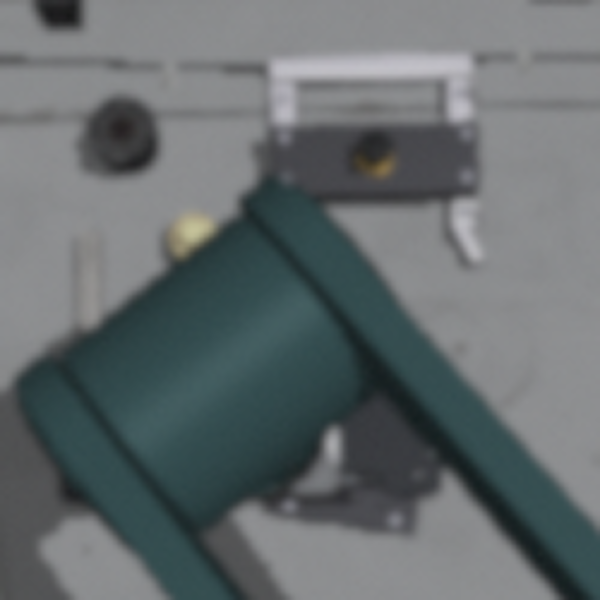

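The arm hides most of it; the bar's right end is now at (413,533), still slightly askew. Wrist view for the rest.

```bash
python3 -c "
from h import *
s=wrist('w2')"
```

```text
(no output)
```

View pics/w2.png

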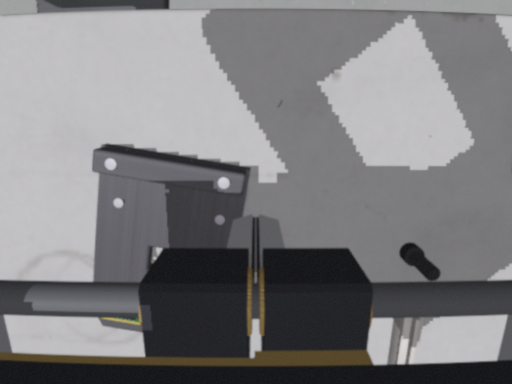

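Bar-top screws at (110,164) and (223,183); the hole's left part at (155,253).

```bash
python3 -c "
from h import *
np.set_printoptions(precision=4,suppress=True)
s=pickle.load(open('wrist.pkl','rb'))
a=onz(s,[(110,164),(223,183)],.022); d=a[1]-a[0]; m=a.mean(0); y=np.arctan2(-d[0],d[1]); print(a,np.hypot(*d[:2]),'yaw',y)
o=m[:2]+.049*np.array([np.cos(y),np.sin(y)]);print('origin',o)
print(onz(s,[(104,147),(250,169)],.022))"
```

```text
[[0.4118 0.3512 0.022 ]
 [0.4211 0.4061 0.022 ]] 0.05564701757374428 yaw -0.16843596202783737
origin [0.4647 0.3704]
[[0.4035 0.349  0.022 ]
 [0.4141 0.4192 0.022 ]]
```

Emit:
{"api": "move_arm", "payload": {"deltas": [0, 0, 0, 0, 1.5, 0, 1, 0, 0, 0, 2.3, 1.6, 0, 1, 0, 0, 0, 2.3, 1.6, 0, 1, 0, 0, 0, 2.3, 0.7, 0, 1, 0, 0, 0, 2.3, 0.1, 0, 1, 0, 0, 0, 2.3, -0.5, 0, 1, 0, 0, 0, 2.3, -1, 0, 1, 0, 0, 0, 2.3, -1.4, 0, 1]}}

```text
time: 4.95
tool_pos: [0.43, 0.408, 0.003]
ee_rot: [3.141, 0.0, -3.141]
wrist_force: [-0.8, 1.6, -0.2]
width: 0.0004
finger_force: 0.4
```

Emit:
{"api": "move_arm", "payload": {"deltas": [0, 0, 0, 0, 0, 0, 1, 0, 0, 0, 0, 2, 0, 1, 0, 0, 0, 0, 2, -4, 1, 0, 0, 0, 4, 2, -8, 1, 0, 0, 0, 6, 0, -11, 1, 0, 0, 0, 6, -3, -13, 1, 0, 0, 0, 6, -4, -13, 1, 0, 0, 0, 6, -4, -13, 1]}}

```text
time: 5.75
tool_pos: [0.3701, 0.3679, 0.133]
ee_rot: [3.141, 0.001, 3.141]
wrist_force: [-0.2, 1.2, -0.4]
width: 0.0006
finger_force: 0.0
```

```bash
python3 -c "
from h import *
s=wrist('w3');print(s['origin'])"
```

```text
[0.30340916 0.36750491 0.31063225]
```

View pics/w3.png

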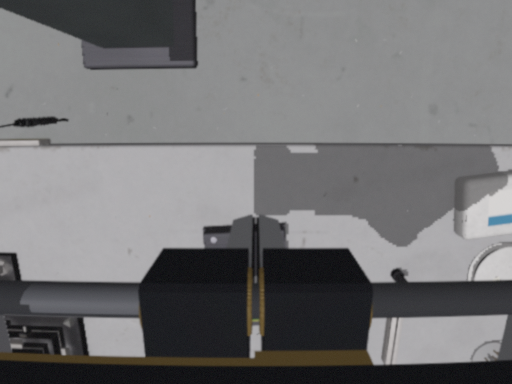

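Bar is nearly square now: rear-edge ends at about (204,228) and (285,225), left screw (213,240).

```bash
python3 -c "
from h import *
np.set_printoptions(precision=4,suppress=True)
s=pickle.load(open('wrist.pkl','rb'))
print(onz(s,[(204,227),(286,224),(213,240)],.022))
s=snap('top','top3')
c=s['image'][130:255,195:320,::-1]
cv2.imwrite('pics/top3c.png',cv2.resize(c,None,fx=4.8,fy=4.8,interpolation=cv2.INTER_CUBIC))"
```

```text
[[0.4081 0.3206 0.022 ]
 [0.405  0.3956 0.022 ]
 [0.4208 0.3285 0.022 ]]
```

View pics/top3c.png

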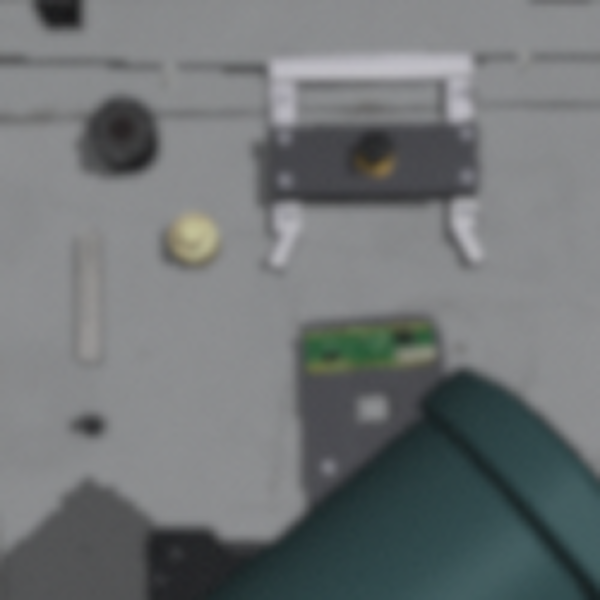

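Emit:
{"api": "move_arm", "payload": {"deltas": [0, 0, 0, -0.3, -1.1, 4, 0.15, 0, 0, 0, -0.3, -1.1, 8, 0.15, 0, 0, 0, -0.3, -1.1, 11, 0.15, 0, 0, 0, -0.3, -1.1, 12.4, 0.15, 0, 0, 0, -0.3, -1.1, 12.4, 0.15, 0, 0, 0, -0.3, -1.1, 12.4, 0.15]}}

```text
time: 6.45
tool_pos: [0.3732, 0.3583, 0.0093]
ee_rot: [3.141, 0.0, -3.14]
wrist_force: [0.3, 0.2, 0.2]
width: 0.0396
finger_force: 0.0
```

Emit:
{"api": "move_arm", "payload": {"deltas": [0, 0, 0, -1.5, 0, 0, 0.15, 0, 0, 0, -2.5, 0, 0, 0.15, 0, 0, 0, -3.3, 0, 0, 0.15, 0, 0, 0, -4.1, 0, 0, 0.15, 0, 0, 0, -4.9, 0, 0, 0.15, 0, 0, 0, -5.7, 0, 0, 0.15, 0, 0, 0, -6.5, 0, 0, 0.15, 0, 0, 0, -7, 0, 0, 0.15]}}

```text
time: 7.25
tool_pos: [0.4435, 0.3576, 0.0088]
ee_rot: [-3.141, 0.0, -3.141]
wrist_force: [-1.8, -0.2, -0.2]
width: 0.0402
finger_force: 0.7
```

```bash
python3 -c "
from h import *
delta([.535,.357,.008])
s=wrist('w4')"
```

```text
t 7.25 pos [0.4435 0.3576 0.0088] rot [-0.0002  0.      0.0009] cm [-9.15 -0.07  0.08] F [-1.8 -0.2 -0.2]
```

View pics/w4.png

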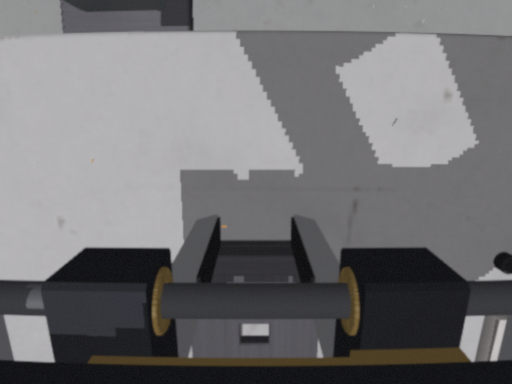

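The bar sits flush against both fingers and the hole (257,331) is on the tool's centre line, so I keep pushing straight.

Emit:
{"api": "move_arm", "payload": {"deltas": [0, 0, 0, -0.8, 0, 0, 0.15, 0, 0, 0, -1.6, 0, 0, 0.15, 0, 0, 0, -2.4, 0, 0, 0.15, 0, 0, 0, -3.2, 0, 0, 0.15, 0, 0, 0, -4, 0, 0, 0.15, 0, 0, 0, -4.8, 0, 0, 0.15, 0, 0, 0, -5.5, 0, 0, 0.15, 0, 0, 0, -6, 0, 0, 0.15]}}

```text
time: 8.1
tool_pos: [0.5035, 0.3578, 0.0089]
ee_rot: [-3.142, 0.0, -3.141]
wrist_force: [-0.8, 0.5, -0.1]
width: 0.04
finger_force: 0.6
```

Emit:
{"api": "move_arm", "payload": {"deltas": [0, 0, 0, -0.7, 0, 0, 0.15, 0, 0, 0, -1.3, 0, 0, 0.15, 0, 0, 0, -1.8, 0, 0, 0.15, 0, 0, 0, -2.2, 0, 0, 0.15, 0, 0, 0, -2.5, 0, 0, 0.15, 0, 0, 0, -2.8, 0, 0, 0.15]}}

```text
time: 8.7
tool_pos: [0.5309, 0.3579, 0.009]
ee_rot: [-3.142, -0.0, -3.14]
wrist_force: [-0.9, -0.1, 0.0]
width: 0.0398
finger_force: 0.6
```

Emit:
{"api": "move_arm", "payload": {"deltas": [0, 0, 0, -0.2, 0, 0, 0.15, 0, 0, 0, -0.4, 0, 0, 0.15, 0, 0, 0, -0.6, 0, 0, 0.15, 0, 0, 0, -0.7, 0, 0, 0.15, 0, 0, 0, -0.7, 0, 0, 0.15]}}

```text
time: 9.2
tool_pos: [0.536, 0.3579, 0.0087]
ee_rot: [-3.141, -0.004, -3.14]
wrist_force: [-5.2, -0.3, 1.5]
width: 0.0403
finger_force: 2.7
```

Force has risen at the expected place. One firmer press to seat, then retreat and look.

Emit:
{"api": "move_arm", "payload": {"deltas": [0, 0, 0, -0.3, 0, 0, 0.15, 0, 0, 0, -0.5, 0, 0, 0.15, 0, 0, 0, -0.5, 0, 0, 0.15, 0, 0, 0, -0.5, 0, 0, 0.15]}}

```text
time: 9.6
tool_pos: [0.536, 0.358, 0.0078]
ee_rot: [-3.14, -0.014, -3.14]
wrist_force: [-16.0, -0.9, 6.3]
width: 0.0399
finger_force: 7.5
```

Emit:
{"api": "move_arm", "payload": {"deltas": [0, 0, 0, 1, 0, 0, 0.15, 0, 0, 0, 2.5, 0, 0, 0.15, 0, 0, 0, 2.5, 0, -3, 1, 0, 0, 0, 2.5, 0, -8, 1, 0, 0, 0, 6, 0, -10, 1, 0, 0, 0, 11, 0, -10, 1, 0, 0, 0, 14, 0, -10, 1, 0, 0, 0, 14, 0, -10, 1]}}

```text
time: 10.4
tool_pos: [0.4003, 0.3579, 0.1098]
ee_rot: [3.141, 0.002, -3.138]
wrist_force: [0.6, -0.5, -0.3]
width: 0.0006
finger_force: 0.0
```

```bash
python3 -c "
from h import *
delta([.604,.3565,.08])
s=snap('top','top4')
c=s['image'][130:230,220:320,::-1]
cv2.imwrite('pics/top4c.png',cv2.resize(c,None,fx=6,fy=6,interpolation=cv2.INTER_CUBIC))"
```

```text
t 10.4 pos [0.4003 0.3579 0.1098] rot [0.001  0.0016 0.004 ] cm [-20.36  -0.23   3.02] F [ 0.6 -0.5 -0.3]
```

View pics/top4c.png

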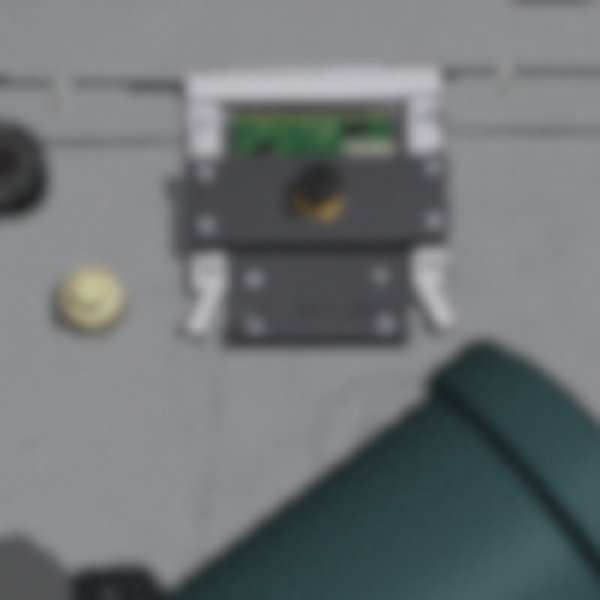

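The carrier's front is against the stop and the knob is at (319,182). Now over the knob at (.604,.357) and press.

Emit:
{"api": "move_arm", "payload": {"deltas": [0, 0, 0, -5, -0.1, 0, 1, 0, 0, 0, -10, -0.1, 0, 1, 0, 0, 0, -15, -0.1, 0, 1, 0, 0, 0, -20.4, -0.1, 0, 1, 0, 0, 0, -20.4, -0.1, 2, 1, 0, 0, 0, -20.4, -0.1, 3.5, 1, 0, 0, 0, -20.4, -0.1, 4.3, 1, 0, 0, 0, -20.4, -0.1, 4.3, 1]}}

```text
time: 11.25
tool_pos: [0.6051, 0.3564, 0.0636]
ee_rot: [-3.14, -0.003, -3.14]
wrist_force: [0.5, -0.5, 0.2]
width: 0.0003
finger_force: 0.0
```

Emit:
{"api": "move_arm", "payload": {"deltas": [0, 0, 0, 0.1, 0, 0.3, 1, 0, 0, 0, 0.1, 0, 0.6, 1, 0, 0, 0, 0.1, 0, 0.9, 1, 0, 0, 0, 0.1, 0, 1.2, 1, 0, 0, 0, 0.1, 0, 1.5, 1, 0, 0, 0, 0.1, 0, 1.7, 1, 0, 0, 0, 0.1, 0, 1.8, 1, 0, 0, 0, 0.1, 0, 1.8, 1]}}

```text
time: 12.05
tool_pos: [0.6058, 0.3575, 0.0479]
ee_rot: [3.141, 0.0, -3.14]
wrist_force: [-0.5, 2.3, 3.5]
width: 0.0005
finger_force: 1.5
```

Emit:
{"api": "move_arm", "payload": {"deltas": [0, 0, 0, 0.1, 0, 0.2, 1, 0, 0, 0, 0.1, 0, 0.4, 1, 0, 0, 0, 0.1, 0, 0.6, 1, 0, 0, 0, 0.1, 0, 0.6, 1, 0, 0, 0, 0.1, 0, 0.6, 1]}}

```text
time: 12.55
tool_pos: [0.606, 0.3576, 0.0472]
ee_rot: [3.139, 0.005, -3.14]
wrist_force: [-5.1, -0.7, 16.5]
width: 0.0005
finger_force: 8.2
```

Bottomed at 47 mm with 16 N, which means fully down. Retreat and check.

Emit:
{"api": "move_arm", "payload": {"deltas": [0, 0, 0, 0, 0, -2, 1, 0, 0, 0, 0, 0, -6, 1, 0, 0, 0, 5, 0, -10, 1, 0, 0, 0, 10, 0, -12, 1, 0, 0, 0, 15, 0, -12, 1, 0, 0, 0, 20, 0, -12, 1, 0, 0, 0, 22, 0, -12, 1, 0, 0, 0, 22, 0, -12, 1]}}

```text
time: 13.35
tool_pos: [0.3809, 0.356, 0.1614]
ee_rot: [-3.14, -0.002, -3.137]
wrist_force: [-0.2, -1.1, -0.3]
width: 0.0005
finger_force: 0.0
```

```bash
python3 -c "
from h import *
s=snap('top','top5')
p=[(u,v) for u in range(269,278) for v in range(155,168)]
q=bydepth(s,p); print(np.sort(q[:,2])[-15:].round(4)); print(robot.get_obs()['wrist_force'])
c=s['image'][130:230,220:320,::-1]
cv2.imwrite('pics/top5c.png',cv2.resize(c,None,fx=6,fy=6,interpolation=cv2.INTER_CUBIC))"
```

```text
[0.0461 0.0463 0.0463 0.0463 0.0465 0.0466 0.0466 0.0468 0.0468 0.0468
 0.0469 0.0471 0.0475 0.0478 0.0493]
[ 0.21849694  0.27003295 -0.14031678]
```

View pics/top5c.png

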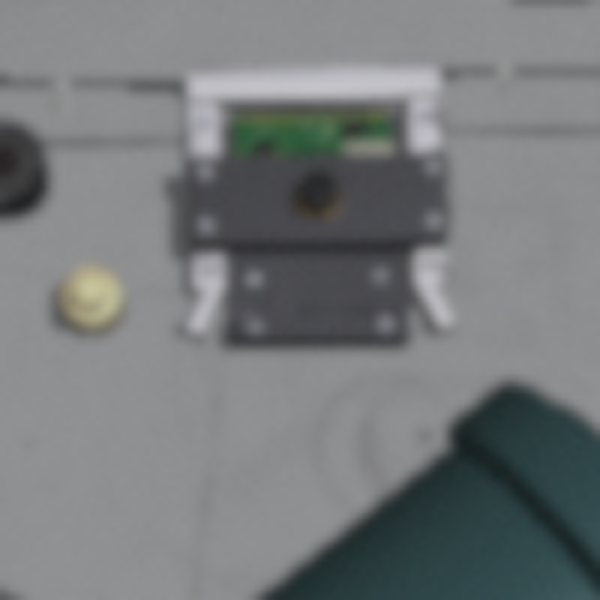

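The knob, at (319,190), reads 47 mm above the worktop, so it is fully down. The carrier is still home, and the weight and loupe haven't moved.

```bash
python3 -c "
from bench import robot
print(robot.close_job())"
```

```text
the job is handed in; nothing more can be done
None
```

The carrier is home against the end stop and the locking pin is fully down (knob top measured at about 47 mm); I handed the job in at about 13.4 s of the allowed 64 s, with the arm clear and no sign that any bystander was touched.

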